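Free the hooked guard door of the turntable

ROBOT

A 7-joint arm with a two-finger parallel gripper is mounted at the origin on the work surface. World frame = base frame: x ahead of the robot, y to its left, z up, the work surface at z = 0. Lengths are in m, angles in rad, forces in N, time in s.
With the tool pointing down it reaches from about 0.425 to 0.925 m from the base axis. Payload 6.8 kg.
Tool frame: the origin (TCP) lies on the centre line of the jaws, within the pads' length; the fingertips stand 17 mm ahead of it and the grasp point (between the pads) lies 2 mm behind it; z points along the fingers, y is the direction in which the jaws open and shut (so a half turn about z gives the same grasp; the last joint's range is limited). The gripper opens to 85 mm and grips with 20 to 120 N. Pads are 22 mm wide; open, the fingers measure 114 mm over their backs; the gripper's body (76 mm by 85 mm) begins 54 mm behind the grasp point. The pads swing forward as they close: fully open they stand 13 mm farther back than shut.
Start: joints at [1.084, 0.477, 0.022, 1.555, -0.011, 1.109, -0.083], TCP at [0.25, -0.627, 0.248] pointing down, gripper open.
Joint ranges: [-2.96, 2.96], [-0.34, 2.1], [-1.41, 1.46], [0.24, 2.44], [-1.37, 4.51], [0.17, 1.92], [-2.96, 2.96]. Speed limits (rad/s): [2.39, 2.39, 3.14, 3.14, 3.14, 3.14, 3.14].

INTERFACE

Orientations are given as a rotation vector (axis times angle).
In Python, from bench import ctrl gives the robot as it stands.
- The arm moves only by the tool play_rows, never from a script. Its argument "steps" is a list of rows, each an object with "translation": the shift along the tool's x, y, z in m, a list of three; "yaw": the turn about the tool's z in degrees. A call has 1 to 10 rows; each row shifts and turns the commanded pose from where the row before left it, along the tool's axes as they then stand; what a row does not reach is not made up. A row lasts 1/8 s, in which the tool goes at most 62.5 mm and 10.7 degrees, less where a joint would pass 70% of its speed; a pose out of reach is approached as far as the arm can. A call is refused whole if a number of a shift passes 0.0625 or a number of a turn 10.7, either way. A call with a gripper value outside its range is refused whole. "hand" is the opening in per cent of the stroke, from 0 (shut) to 100 (fully open), set as the call begins (left out, the last holds). The fingers move at their own pace and stop on an object; "squeeze" is the grip in N (left out, the last holds). Time passes only in rows, so rows that do not move let the fingers close. It gives the time, the measured TCP pose, the force and the opening at its end, in the units of the state.
- ctrl.sense(): the state, without advancing time (a new reading comes with each control period).
- ctrl.camera(name): name is "scene" or "top" or "wrist"; returns a dict with "image" (384x512x3 uint8, red, green, blue), "z_map" (384x512 float32, m along the optical axis (not along the pixel's ray), 0 where there is no reading), "fx", "fy", "cx", "cy" (pixels), "position" and "orientation" of the camera in the world; the wrist camera has in their place "tool_from_camera" (4x4, takes a point from camera to tool coordinates, whose origin is the TCP and whose axes are the flange's). Camera axes: x right, y up, looking along -z (the intrinsics and any distortion apply to the point x, -y, -z); pixel columns grow to the right and rows downward; lengths in m; the calibration is good to about 2 mm. A picture is of the moment at which its call begins: read the wrist's pose just before it.
- ctrl.sign_off(): hands the job in, once; it reports no verdict.
The state is a dict: "time": time; "q": joint angles; "dq": joint speeds; "joint_torque": joint torques, N m; "tool_pos": TCP position; "tcp_rot": TCP orientation; "ft_force": force on the tool from outside, world axes, zero at the start; "ft_torque": the same for the moment, N m; "finger_gap": finger opening in m.
Only numpy, scipy, OpenCV 4.12 (cv2) and the standard library are available. Lean on these libraries where they do the work, as an engineer would, in place of code of your own. Each camera call takes 0.05 s, during which the arm holds its last target.

TASK

The guard door in front of the turntable is held by a sprung hook. Reach down through the gap behind the top of the door, feel for the hook's pad and press it gently down without forcing it onto its stop, push the door out from inside while the hook is down, then swing the door wide open (at least three quarters of the way to square) and leave it so with the hook sprung back up. Do not strain the hook or the door, do not touch the turntable, and leave everything else on the table where it is.

Things in the scene. Friction and masses are not known exactly. Their poses are not given: they have to be found in the camera images.
- guard: Fixed enclosure of aluminium rails and clear plastic panels round the turntable, 285 mm deep, 236 mm wide, top face 150 mm above the table; place and yaw vary. Origin: on the table, mid-width, in the front plane (the plane of the shut door's inner face). x points into the guard, away from the door, y to the left seen from the front, z up.
- gap (a point): Centre of the gap in the guard's roof right behind the door's top rail, at top-face height (150 mm up); axes as the guard's. A window 38 mm along x (x = -19 mm from here is the shut door's inner face, +19 mm the roof's edge strip) and 70 mm along y (35 mm either way), open to the inside. The hook's press pad lies straight below.
- pad_zone (a point): Point fixed in the guard 22 mm below the gap's centre: the middle of the heights where the press pad may lie. The pad is a level dark steel plate, 36 mm (x) by 50 mm (y), centred below the gap, on a set screw: its top at rest is 12 to 32 mm below the top face, differs from start to start and is not measured. Feel for it: touching it meets about 4.5 N.
- hook: Sprung steel hook with the pad on it, sliding straight down when the pad is pressed: 4.5 N to start, then 0.6 N per mm; springs back up. Origin 44 mm below the gap's centre at rest. 8 mm of travel from rest frees the door's lip, so press about 10 mm past first touch; at 12 mm it meets a hard stop (12 N just before). Over 20 N on hook or pad bends it.
- barb (a point): Top of the hook's upright barb, 22 mm below the top face at rest, under the roof beside the gap. It stands in front of the lip on the door's inside and lets the door open at most about 4 mm at the lip. Keep the hook down until the door has swung 0.13 rad; let up sooner, it catches the lip again. Moves with the hook.
- door (a joint): Opening angle of the door, rad: 0 shut, grows as the free edge swings out to the front (the guard's -x), stop at 1.75. Starts at 0 to 0.015 with the hook engaged. It stays where it is left; moving it takes about 1 N at the free edge.
- door_panel: Door leaf, aluminium frame and clear pane, 200 mm wide, 12 mm thick, 14 to 150 mm above the table, top rail 34 mm high: a finger let down into the gap can push the rail out from inside. Origin on the hinge line at table height, leaf along its -y, inner face at its x = 0; seen from above it turns clockwise as it opens. It bears at most 20 N.
- door_hinge (a point): Point on the door's vertical hinge line at the height of its top edge (150 mm up), fixed, axes as the guard's: the door's left edge, 130 mm along +y and 19 mm along -x from the gap's centre.
- lip (a point): Lower end of the steel lip on the door's inside, 30 mm below the door's top, 178 mm from the hinge, 19 mm inwards of the inner face, 16 mm wide; moves with the door.
- handle (a point): Small black upright pull handle on the door's outside, 10 by 14 by 50 mm, its centre 185 mm from the hinge, 75 mm above the table, 30 mm out from the inner face; moves with the door.
- turntable: Grey motorised turntable, 136 mm across, with a steel encoder disc and brass hub on top (to 98 mm above the table), on a fixed foot inside the guard (it turns stiffly), its axis 165 mm behind the front plane. Origin: centre of its foot, 12 mm above the table. Not to be touched.
- lens: Bystander: clear glass lens blank, 60 mm across, 14 mm high. Origin at the centre of its underside; stands on the table, clear of the door's swing. Leave alone.
- flange: Bystander: matte aluminium mounting flange, 84 mm across, 26 mm high, with a hole. Origin at the centre of its underside; stands on the table, clear of the door's swing. Leave alone.
- puck: Bystander: white ceramic sensor puck, 44 mm across, 21 mm high. Origin at the centre of its underside; stands on the table, clear of the door's swing. Leave alone.
- indicator: Bystander: steel dial indicator lying on its back, dial 58 mm across, 22 mm high, stem along its +x. Origin at the centre of its underside; stands on the table, clear of the door's swing. Leave alone.
- spare_hub: Bystander: brass hub, 52 mm across, 31 mm high, standing loose on the table. Origin at the centre of its underside; stands on the table, clear of the door's swing. Leave alone.
- driver: Bystander: screwdriver lying on the table, 170 mm long along its x, about 30 mm thick. Stands clear of the door's swing. Leave alone.

How it is judged:
By the outcome, as a careful person would: the job done as asked, in the order asked, and still so for the second after the job is handed in, with the robot touching nothing.
It also fails if it takes over 51 s, if anything falls off the work surface, if the arm or the gripper's body presses on something with over 40 N, if the wrist force passes 120 N, or if a joint passes its speed limit or range.

## Working session

There is one attempt and no reset: what is moved stays moved. The work goes in short steps, Python scripts to look and compute and a tool call to move; the robot and the scene stay as the last step left them, time stands still between calls to the robot, and variables do not carry over. Pictures are saved under pics/ and viewed, and the job is handed in when it is done.

Besides the shell and the picture viewer there is one more tool, called by a JSON object that holds its "api" and its "payload". play_rows: Moves the arm, as the interface text tells. Its arguments: {"type":"object","properties":{"steps":{"type":"array","items":{"type":"object","properties":{"translation":{"type":"array","items":{"type":"number"}},"yaw":{"type":"number"}}}},"hand":{"type":"number"},"squeeze":{"type":"number"}},"required":["steps"]}

```bash
ls; mkdir -p pics; python3 - <<'E'
from bench import ctrl
import cv2,numpy as np
s=ctrl.sense()
for k,v in s.items(): print(k,np.round(v,4))
for n in ["scene","top","wrist"]:
    c=ctrl.camera(n)
    cv2.imwrite(f"pics/{n}0.png",c["image"][:,:,::-1])
    np.savez(f"{n}0.npz",**c)
    print(n,{k:np.round(v,4).tolist() if not isinstance(v,str) else v for k,v in c.items() if k not in("image","z_map")})
E
```

```text
pics
time 0.0
q [ 1.0839  0.4778  0.0223  1.5565 -0.0115  1.1093 -0.0831]
dq [-0.0004  0.0001 -0.0009 -0.0012  0.0017  0.0021  0.0014]
joint_torque [-8.00000e-04 -5.96464e+01  1.60740e+00 -2.81206e+01  1.24000e-02
  9.30000e-03 -0.00000e+00]
tool_pos [ 0.2494 -0.6266  0.2473]
tcp_rot [-3.0836e+00 -5.9110e-01  8.0000e-04]
ft_force [ 0.1024  0.4553 -0.2006]
ft_torque [-0.0557  0.0383  0.028 ]
finger_gap 0.0853
scene {'fx': 347.8793, 'fy': 347.8793, 'cx': 255.2864, 'cy': 193.0136, 'position': [0.9284, 0.5712, 0.8536], 'orientation': [0.2353, 0.8685, 2.4646]}
top {'fx': 375.4387, 'fy': 375.4387, 'cx': 267.1708, 'cy': 189.184, 'position': [0.507, 0.0517, 0.9188], 'orientation': [0.1161, -0.1006, -1.563]}
wrist {'fx': 331.9003, 'fy': 331.9003, 'cx': 259.3189, 'cy': 194.0793, 'tool_from_camera': [[-0.0005, 0.961, 0.2766, 0.0698], [1.0, 0.0007, -0.0008, 0.0006], [-0.0009, 0.2766, -0.961, -0.1249], [0.0, 0.0, 0.0, 1.0]]}
```

View pics/scene0.png

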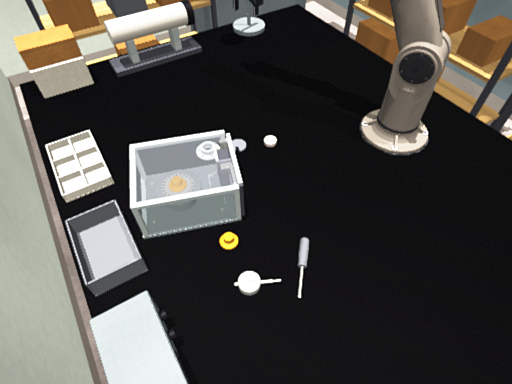

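View pics/top0.png

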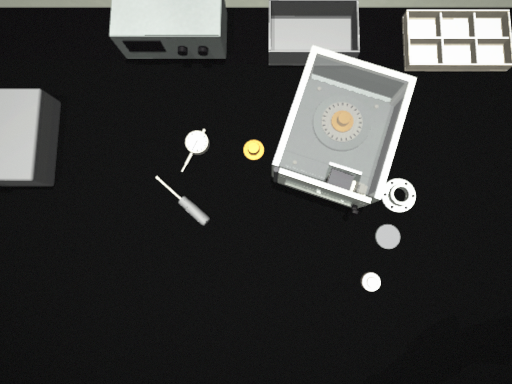

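View pics/wrist0.png

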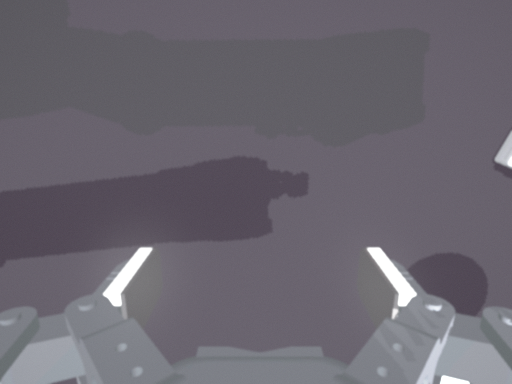

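```bash
cat > h.py <<'E'
import numpy as np,cv2
from scipy.spatial.transform import Rotation as R
def pose(c,s=None):
    if "tool_from_camera" in c:
        T=np.eye(4);T[:3,:3]=R.from_rotvec(s["tcp_rot"]).as_matrix();T[:3,3]=s["tool_pos"]
        return T@np.array(c["tool_from_camera"])
    T=np.eye(4);T[:3,:3]=R.from_rotvec(c["orientation"]).as_matrix();T[:3,3]=c["position"];return T
def ray(c,T,u,v):
    d=np.array([(u-c["cx"])/c["fx"],-(v-c["cy"])/c["fy"],-1.0]);return T[:3,3],T[:3,:3]@d
def onz(c,T,u,v,z):
    o,d=ray(c,T,u,v);return o+d*(z-o[2])/d[2]
def dep(c,T,u,v):
    o,d=ray(c,T,u,v);return o+d*float(c["z_map"][int(round(v)),int(round(u))])
def proj(c,T,p):
    q=T[:3,:3].T@(np.asarray(p)-T[:3,3]);return np.array([c["cx"]+c["fx"]*q[0]/-q[2],c["cy"]-c["fy"]*q[1]/-q[2]])
E
python3 - <<'E'
import numpy as np,cv2
from h import *
c=dict(np.load("top0.npz"))
T=pose(c)
print(T.round(3))
im=c["image"][40:220,265:425,::-1]
cv2.imwrite("pics/topz.png",cv2.resize(im,None,fx=3.3,fy=3.3,interpolation=cv2.INTER_NEAREST) if 0 else cv2.resize(im,(533*160//160,600),interpolation=cv2.INTER_CUBIC))
c=dict(np.load("scene0.npz"));print(pose(c).round(3))
im=c["image"][120:250,115:260,::-1]
cv2.imwrite("pics/scenez.png",cv2.resize(im,(580,520),interpolation=cv2.INTER_CUBIC))
E
```

```text
[[ 0.006  0.99  -0.138  0.507]
 [-1.     0.004 -0.01   0.052]
 [-0.009  0.138  0.99   0.919]
 [ 0.     0.     0.     1.   ]]
[[-0.854 -0.409  0.321  0.928]
 [ 0.52  -0.664  0.537  0.571]
 [-0.006  0.626  0.78   0.854]
 [ 0.     0.     0.     1.   ]]
```

View pics/topz.png

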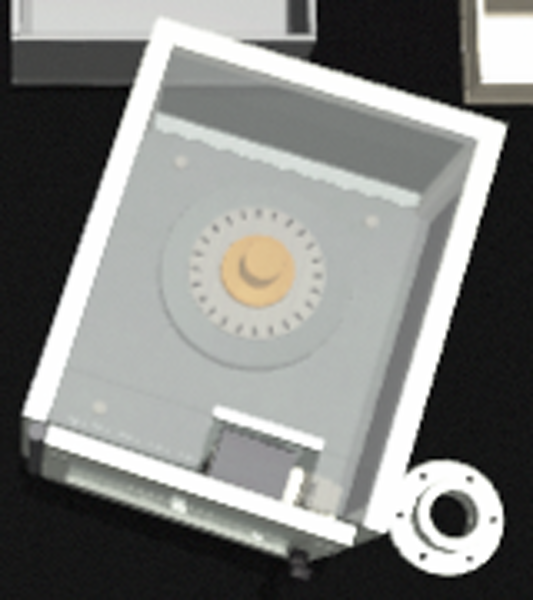

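View pics/scenez.png

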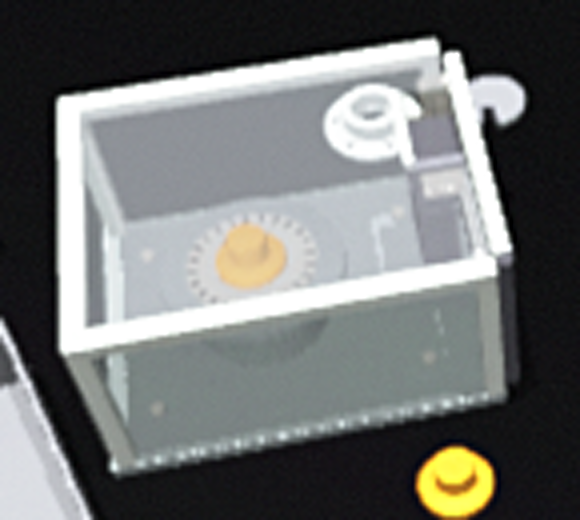

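```bash
python3 - <<'E'
import numpy as np,cv2
from h import *
c=dict(np.load("top0.npz"));T=pose(c)
pts={"BL":(158,18),"BR":(507,123),"FR":(378,532),"FL":(25,410),"doorL_in":(48,428),"doorR_in":(357,528),"doorL_out":(45,448),"doorR_out":(350,545),
"stripL_front":(212,416),"stripR_front":(320,450),"stripR_back":(322,438),"stripL_back":(215,405),"padTL":(220,424),"padTR":(318,455)}
k=600/180
P={}
for n,(a,b) in pts.items():
    u,v=265+(a+.5)/k-.5,40+(b+.5)/k-.5
    P[n]=onz(c,T,u,v,.15); print(n,(round(u,1),round(v,1)),P[n].round(4),dep(c,T,u,v).round(4))
d=P["BR"]-P["BL"];print(np.hypot(*d[:2]),np.degrees(np.arctan2(d[0],-d[1])))
for a,b in (("FL","BL"),("FR","BR"),("doorL_in","doorR_in"),("doorR_in","doorL_in")):
    d=P[b]-P[a];print(a,b,np.hypot(*d[:2]),np.degrees(np.arctan2(d[1],d[0])))
E
```

```text
BL (312.1, 45.0) [ 0.9317 -0.0365  0.15  ] [ 1.0106 -0.0529  0.0071]
BR (416.8, 76.5) [ 0.8596 -0.2605  0.15  ] [ 0.9277 -0.3207  0.0015]
FR (378.1, 199.2) [ 0.5939 -0.1683  0.15  ] [ 0.5942 -0.1691  0.1472]
FL (272.1, 162.6) [0.6698 0.0495 0.15  ] [ 0.7024  0.0491 -0.0042]
doorL_in (279.1, 168.0) [0.6583 0.0351 0.15  ] [0.6712 0.0337 0.0849]
doorR_in (371.8, 198.0) [ 0.5963 -0.1555  0.15  ] [ 0.5983 -0.1601  0.1329]
doorL_out (278.1, 174.0) [0.6456 0.0369 0.15  ] [0.652  0.0363 0.1148]
doorR_out (369.6, 203.2) [ 0.5858 -0.1508  0.15  ] [ 0.5859 -0.1512  0.1487]
stripL_front (328.2, 164.4) [ 0.6664 -0.0674  0.15  ] [ 0.6662 -0.0673  0.1508]
stripR_front (360.6, 174.7) [ 0.6451 -0.1341  0.15  ] [ 0.6451 -0.1342  0.1496]
stripR_back (361.2, 171.0) [ 0.6527 -0.1356  0.15  ] [ 0.6526 -0.1355  0.1501]
stripL_back (329.1, 161.1) [ 0.6734 -0.0694  0.15  ] [ 0.6737 -0.0696  0.1486]
padTL (330.6, 166.8) [ 0.6613 -0.0723  0.15  ] [ 0.6889 -0.0945  0.0123]
padTR (360.1, 176.2) [ 0.6419 -0.1328  0.15  ] [ 0.6661 -0.1658  0.0122]
0.2352817594441944 -17.84087126135671
FL BL 0.2756607368187557 -18.18100726767066
FR BR 0.28119396814695324 -19.133636733915584
doorL_in doorR_in 0.20040145146507604 -108.02420488965416
doorR_in doorL_in 0.20040145146507604 71.97579511034584
```

```bash
python3 - <<'E'
import numpy as np
from h import *
Rt=R.from_rotvec([-3.0836,-0.5911,.0008]).as_matrix();print(Rt.round(3))
print("tool x ang",np.degrees(np.arctan2(Rt[1,0],Rt[0,0])),"tool y ang",np.degrees(np.arctan2(Rt[1,1],Rt[0,1])))
p=np.array([.2494,-.6266,.2473])
g=np.array([.637,-.095,.25])
print(Rt.T@(g-p))
E
```

```text
[[ 0.929  0.37  -0.001]
 [ 0.37  -0.929  0.002]
 [-0.    -0.002 -1.   ]]
tool x ang 21.702965694467498 tool y ang -68.29705099531412
[ 0.55670689 -0.3505889  -0.00211445]
```

```bash
python3 - <<'E'
import numpy as np
from h import *
Rt=R.from_rotvec([-3.0836,-0.5911,.0008]).as_matrix()
print(Rt.T@(np.array([.59,-.08,.27])-np.array([.2494,-.6266,.2473])))
E
```

```text
[ 0.51858244 -0.38194413 -0.02204873]
```

{"api": "play_rows", "payload": {"hand": 0, "squeeze": 20, "steps": [{"translation": [0.04, -0.03, -0.024]}, {"translation": [0.046, -0.03, 0]}, {"translation": [0.046, -0.03, 0]}, {"translation": [0.046, -0.03, 0]}, {"translation": [0.046, -0.03, 0]}, {"translation": [0.046, -0.03, 0]}, {"translation": [0.046, -0.03, 0]}, {"translation": [0.046, -0.03, 0]}, {"translation": [0.046, -0.03, 0]}, {"translation": [0.046, -0.03, 0]}]}}

```text
schema error: expected keys translation, yaw
```

{"api": "play_rows", "payload": {"hand": 0, "squeeze": 20, "steps": [{"translation": [0.04, -0.03, -0.024], "yaw": 0}, {"translation": [0.046, -0.03, 0], "yaw": 0}, {"translation": [0.046, -0.03, 0], "yaw": 0}, {"translation": [0.046, -0.03, 0], "yaw": 0}, {"translation": [0.046, -0.03, 0], "yaw": 0}, {"translation": [0.046, -0.03, 0], "yaw": 0}, {"translation": [0.046, -0.03, 0], "yaw": 0}, {"translation": [0.046, -0.03, 0], "yaw": 0}, {"translation": [0.046, -0.03, 0], "yaw": 0}, {"translation": [0.046, -0.03, 0], "yaw": 0}]}}

```text
time: 1.4
tool_pos: [0.5611, -0.1791, 0.2722]
tcp_rot: [3.085, 0.591, -0.0]
ft_force: [0.3, -0.6, 0.7]
finger_gap: 0.0001
```

{"api": "play_rows", "payload": {"steps": [{"translation": [0.035, -0.04, 0], "yaw": 0}, {"translation": [0.03, -0.04, 0], "yaw": 0}, {"translation": [0, 0, 0], "yaw": 10}, {"translation": [0, 0, 0], "yaw": 10}, {"translation": [0, 0, 0], "yaw": 10}, {"translation": [0, 0, 0], "yaw": 9.7}, {"translation": [0, 0, 0], "yaw": 0}, {"translation": [0, 0, 0], "yaw": 0}]}}

```text
time: 2.4
tool_pos: [0.5912, -0.0821, 0.2722]
tcp_rot: [3.104, -0.486, -0.0]
ft_force: [-0.4, -1.2, 1.1]
finger_gap: 0.0002
```

```bash
python3 - <<'E'
from bench import ctrl
import cv2,numpy as np,pickle
from h import *
s=ctrl.sense();c=ctrl.camera("wrist")
pickle.dump((s,c),open("w1.pkl","wb"))
cv2.imwrite("pics/w1.png",cv2.resize(c["image"][:,:,::-1],(800,600)))
for k in("time","q","tool_pos","tcp_rot","ft_force","finger_gap"):print(k,np.round(s[k],4))
Rt=R.from_rotvec(s["tcp_rot"]).as_matrix();print(np.degrees(np.arctan2(Rt[1,0],Rt[0,0])),Rt[:,2].round(4))
E
```

```text
time 2.4
q [ 0.1336  0.3327 -0.1274  1.7151  0.0466  1.0971 -1.8897]
tool_pos [ 0.5912 -0.0821  0.2722]
tcp_rot [ 3.1037e+00 -4.8630e-01 -5.0000e-04]
ft_force [-0.4127 -1.2385  1.071 ]
finger_gap 0.0002
-17.808518675437572 [-3.e-04 -0.e+00 -1.e+00]
```

View pics/w1.png

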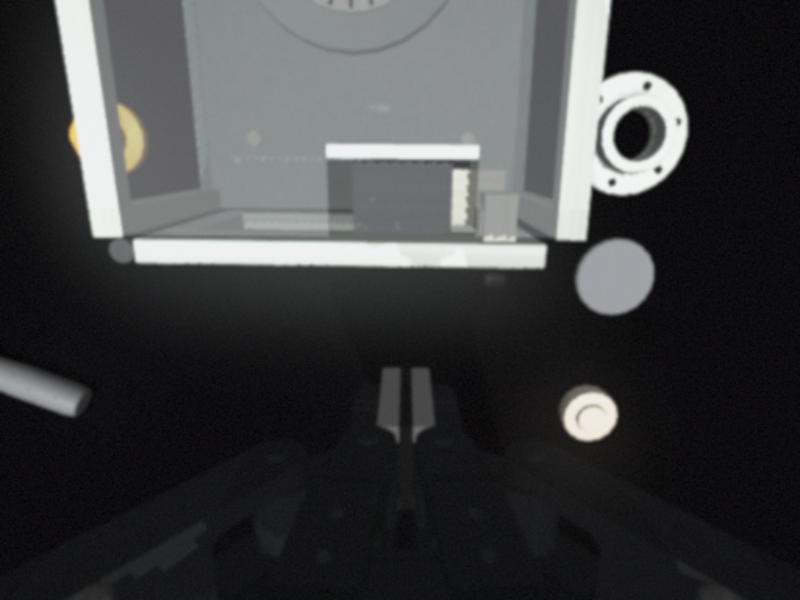

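```bash
python3 - <<'E'
import cv2,numpy as np,pickle
from h import *
s,c=pickle.load(open("w1.pkl","rb"));T=pose(c,s)
k=800/512
pts={"stripL":(327,158.5),"stripR":(479,159),"doorL_in":(135,240),"doorR_in":(546,243.5),"doorL_out":(135,263),"doorR_out":(545,268),"postL":(93,237),"postR":(587,241)}
P={}
for n,(a,b) in pts.items():
    u,v=(a+.5)/k-.5,(b+.5)/k-.5
    P[n]=onz(c,T,u,v,.15);print(n,P[n].round(4),dep(c,T,u,v).round(4))
for a,b in (("stripR","stripL"),("doorR_in","doorL_in"),("postR","postL")):
    d=(P[b]-P[a])[:2];print(a,np.hypot(*d),np.degrees(np.arctan2(d[1],d[0]))-90)
th=np.radians(-18);ex=np.array([np.cos(th),np.sin(th)]);ey=np.array([-ex[1],ex[0]])
m=(P["stripL"]+P["stripR"])[:2]/2; print("gap from strip",m-.019*ex)
m=(P["doorL_in"]+P["doorR_in"])[:2]/2; print("gap from door",m+.019*ex-.03*ey)
m=(P["postL"]+P["postR"])[:2]/2; print("gap from posts",m+.019*ex-.03*ey)
crop=c["image"][80:190,60:410,::-1];cv2.imwrite("pics/w1z.png",cv2.resize(crop,None,fx=2.28,fy=3,interpolation=cv2.INTER_CUBIC))
z=c["z_map"]
# heights map at gap region
for v in range(88,176,6):
    print(v,[round(float(dep(c,T,u,v)[2]),3) for u in range(200,340,8)])
E
```

```text
stripL [ 0.6671 -0.0697  0.15  ] [ 0.6672 -0.0696  0.1494]
stripR [ 0.6456 -0.136   0.15  ] [ 0.6456 -0.136   0.1497]
doorL_in [0.66   0.0308 0.15  ] [0.66   0.0319 0.148 ]
doorR_in [ 0.5981 -0.1561  0.15  ] [ 0.5614 -0.1879 -0.0015]
doorL_out [0.6498 0.0357 0.15  ] [ 0.6449  0.1212 -0.0009]
doorR_out [ 0.5865 -0.1528  0.15  ] [ 5.432e-01 -1.823e-01  2.000e-04]
postL [0.6675 0.0492 0.15  ] [ 0.6734  0.1435 -0.0019]
postR [ 0.5932 -0.1751  0.15  ] [ 5.539e-01 -2.181e-01 -1.000e-04]
stripR 0.06974021627034792 -18.019883568600576
doorR_in 0.19685489314412166 -18.339701847968982
postR 0.23626276517399272 -18.31451332751611
gap from strip [ 0.63828887 -0.09695945]
gap from door [ 0.63784259 -0.09706521]
gap from posts [ 0.63914497 -0.097338  ]
88 [0.148, 0.149, 0.15, 0.15, 0.149, 0.149, 0.15, 0.15, 0.148, 0.15, 0.151, 0.15, 0.15, 0.15, 0.15, 0.149, 0.147, 0.149]
94 [0.148, 0.15, 0.15, 0.15, 0.149, 0.15, 0.15, 0.149, 0.149, 0.151, 0.148, 0.149, 0.149, 0.15, 0.149, 0.149, 0.15, 0.149]
100 [0.148, 0.149, 0.148, 0.149, 0.148, 0.15, 0.148, 0.149, 0.149, 0.149, 0.149, 0.15, 0.149, 0.149, 0.148,
[... 841 characters left out ...]
0.131, 0.131, 0.131, 0.131, 0.105, 0.148, 0.149, 0.149, 0.15, 0.15]
148 [0.15, 0.15, 0.091, 0.088, 0.132, 0.397, 0.13, 0.131, 0.13, 0.131, 0.13, 0.13, 0.083, 0.149, 0.149, 0.149, 0.149, 0.148]
154 [0.147, 0.146, 0.147, 0.146, 0.146, 0.144, 0.145, 0.144, 0.143, 0.143, 0.141, 0.141, 0.14, 0.14, 0.142, 0.143, 0.142, 0.138]
160 [0.15, 0.15, 0.149, 0.149, 0.149, 0.15, 0.149, 0.15, 0.149, 0.149, 0.149, 0.15, 0.149, 0.149, 0.149, 0.15, 0.15, 0.149]
166 [0.151, 0.149, 0.15, 0.15, 0.149, 0.15, 0.149, 0.149, 0.15, 0.149, 0.148, 0.15, 0.149, 0.148, 0.148, 0.15, 0.149, 0.15]
172 [0.0, -0.0, -0.0, -0.001, -0.002, -0.001, -0.001, -0.001, 0.0, 0.001, -0.001, 0.001, -0.001, 0.063, 0.089, 0.087, 0.0, -0.001]
```

View pics/w1z.png

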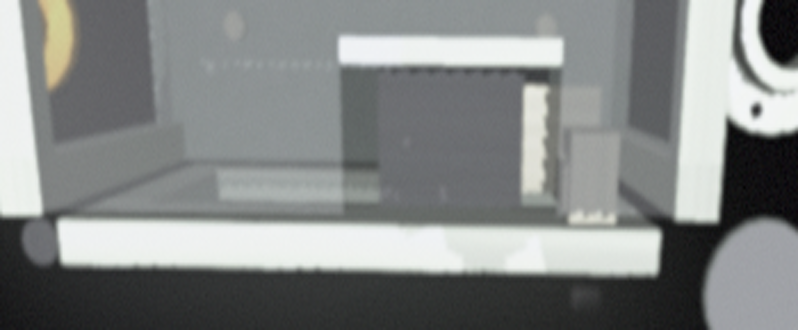

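```bash
python3 - <<'E'
import numpy as np,pickle
from h import *
s,c=pickle.load(open("w1.pkl","rb"))
A=np.array(c["tool_from_camera"])
for v in (236,238,240,245,250,260,270,275,280,290):
  for u in (246,252,268,274):
    z=c["z_map"][v,u];q=np.array([(u-c["cx"])/c["fx"],-(v-c["cy"])/c["fy"],-1])*z
    print(v,u,((A[:3,:3]@q+A[:3,3])*1000).round(1),end=" ")
  print()
print(np.where(np.abs(np.diff(c["z_map"][245]))>.01),np.where(np.abs(np.diff(c["z_map"][265]))>.01))
E
```

```text
236 246 [10.7 -5.3 13.9] 236 252 [11.2 -2.5 12.7] 236 268 [10.7  4.7 13.9] 236 274 [11.   7.4 13.2] 
238 246 [11.  -5.1 11. ] 238 252 [10.9 -2.5 11.1] 238 268 [11.7  4.6  9.4] 238 274 [10.9  7.3 11.1] 
240 246 [11.  -5.1  8.9] 240 252 [10.6 -2.5  9.6] 240 268 [10.7  4.6  9.4] 240 274 [11.   7.2  8.6] 
245 246 [11.2 -4.8  3.2] 245 252 [11.1 -2.3  3.3] 245 268 [11.   4.4  3.6] 245 274 [11.   6.9  3.7] 
250 246 [11.2 -4.7 -1.5] 250 252 [11.1 -2.2 -1.5] 250 268 [10.9  4.3 -1. ] 250 274 [11.7  6.7 -2.6] 
260 246 [ 11.3  -4.3 -10.6] 260 252 [ 11.2  -2.1 -10.4] 260 268 [ 11.2   4.  -10.3] 260 274 [11.   6.4 -9.9] 
270 246 [ 10.9  -4.1 -17.4] 270 252 [ 11.   -1.9 -17.7] 270 268 [ 11.5   3.8 -18.6] 270 274 [  70.2    0.6 -124.9] 
275 246 [ 11.6  -3.9 -22.3] 275 252 [  9.9  -1.9 -19.3] 275 268 [  9.9   3.8 -19.2] 275 274 [ 11.6   5.8 -22.3] 
280 246 [ 12.1  -3.7 -26.3] 280 252 [ 12.2  -1.7 -26.5] 280 268 [ 12.3   3.6 -26.8] 280 274 [ 11.7   5.7 -25.7] 
290 246 [ 11.9  -3.5 -32.1] 290 252 [ 11.9  -1.6 -32.1] 290 268 [ 11.7   3.5 -31.7] 290 274 [ 11.8   5.4 -31.9] 
(array([  9,  10, 243, 275]),) (array([ 40,  50, 225, 293, 326, 327, 394, 399, 400]),)
```

{"api": "play_rows", "payload": {"steps": [{"translation": [0.025, -0.004, 0], "yaw": 0}, {"translation": [0.025, -0.004, 0], "yaw": 0}, {"translation": [0, 0, 0.025], "yaw": 0}, {"translation": [0, 0, 0.025], "yaw": 0}, {"translation": [0, 0, 0.025], "yaw": 0}, {"translation": [0, 0, 0.015], "yaw": 0}, {"translation": [0, 0, 0], "yaw": 0}]}}

```text
time: 3.32
tool_pos: [0.6407, -0.09, 0.1813]
tcp_rot: [3.103, -0.49, -0.003]
ft_force: [-0.7, -0.1, 0.4]
finger_gap: -0.0003
```

```bash
python3 - <<'E'
from bench import ctrl
import cv2,numpy as np,pickle
s=ctrl.sense();c=ctrl.camera("wrist")
pickle.dump((s,c),open("w2.pkl","wb"))
cv2.imwrite("pics/w2.png",cv2.resize(c["image"][:,:,::-1],(800,600)))
for k in("time","tool_pos","tcp_rot","ft_force","ft_torque","finger_gap"):print(k,np.round(s[k],4))
E
```

```text
time 3.325
tool_pos [ 0.6407 -0.09    0.1813]
tcp_rot [ 3.103  -0.4903 -0.0033]
ft_force [-0.7128 -0.0936  0.3658]
ft_torque [ 0.0106  0.0084 -0.002 ]
finger_gap -0.0003
```

View pics/w2.png

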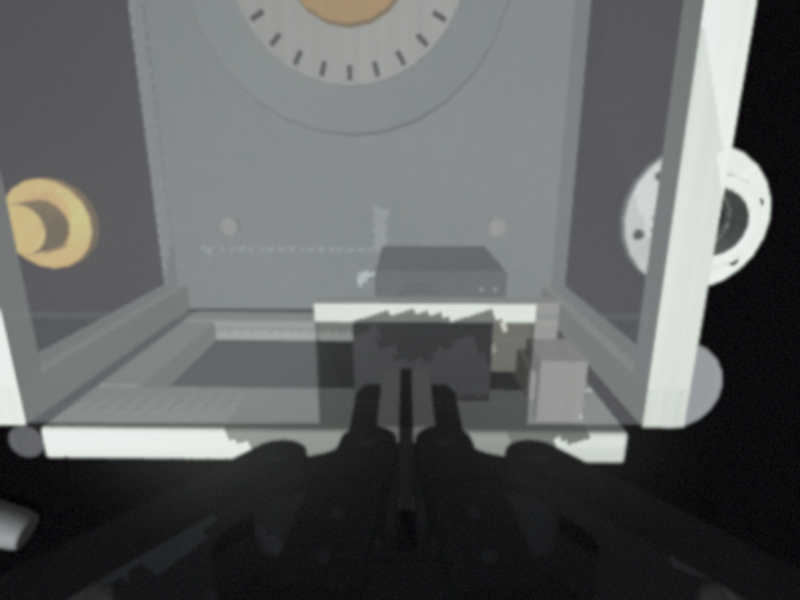

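{"api": "play_rows", "payload": {"steps": [{"translation": [0, 0, 0.01], "yaw": 0}, {"translation": [0, 0, 0.01], "yaw": 0}, {"translation": [0, 0, 0.005], "yaw": 0}, {"translation": [0, 0, 0], "yaw": 0}]}}

```text
time: 3.88
tool_pos: [0.641, -0.09, 0.1567]
tcp_rot: [3.103, -0.491, -0.002]
ft_force: [-0.6, 0.1, 0.6]
finger_gap: 0.0003
```

{"api": "play_rows", "payload": {"steps": [{"translation": [0, 0, 0.001], "yaw": 0}, {"translation": [0, 0, 0.001], "yaw": 0}, {"translation": [0, 0, 0.001], "yaw": 0}, {"translation": [0, 0, 0], "yaw": 0}]}}

```text
time: 4.38
tool_pos: [0.6413, -0.09, 0.1543]
tcp_rot: [-3.103, 0.491, 0.0]
ft_force: [-0.0, -0.6, -0.6]
finger_gap: 0.0002
```

{"api": "play_rows", "payload": {"steps": [{"translation": [0, 0, 0.001], "yaw": 0}, {"translation": [0, 0, 0.001], "yaw": 0}, {"translation": [0, 0, 0], "yaw": 0}]}}

```text
time: 4.75
tool_pos: [0.6413, -0.09, 0.1522]
tcp_rot: [-3.103, 0.491, 0.0]
ft_force: [0.7, 0.3, 0.2]
finger_gap: -0.0
```

{"api": "play_rows", "payload": {"steps": [{"translation": [0, 0, 0.001], "yaw": 0}, {"translation": [0, 0, 0.001], "yaw": 0}, {"translation": [0, 0, 0], "yaw": 0}]}}

```text
time: 5.12
tool_pos: [0.6413, -0.09, 0.1502]
tcp_rot: [3.103, -0.491, -0.0]
ft_force: [0.0, -0.3, -0.0]
finger_gap: 0.0005
```

{"api": "play_rows", "payload": {"steps": [{"translation": [0, 0, 0.001], "yaw": 0}, {"translation": [0, 0, 0], "yaw": 0}]}}

```text
time: 5.38
tool_pos: [0.6413, -0.09, 0.1492]
tcp_rot: [3.103, -0.491, -0.0]
ft_force: [-0.1, 0.7, 0.3]
finger_gap: 0.0003
```

{"api": "play_rows", "payload": {"steps": [{"translation": [0, 0, 0.001], "yaw": 0}, {"translation": [0, 0, 0], "yaw": 0}]}}

```text
time: 5.62
tool_pos: [0.6415, -0.09, 0.1487]
tcp_rot: [-3.103, 0.491, -0.001]
ft_force: [-1.6, 0.6, 3.5]
finger_gap: 0.0003
```

{"api": "play_rows", "payload": {"steps": [{"translation": [0, 0, 0.001], "yaw": 0}, {"translation": [0, 0, 0], "yaw": 0}]}}

```text
time: 5.88
tool_pos: [0.6415, -0.09, 0.1476]
tcp_rot: [-3.103, 0.491, -0.001]
ft_force: [-2.0, 0.4, 5.5]
finger_gap: -0.0001
```

{"api": "play_rows", "payload": {"steps": [{"translation": [0, 0, 0.001], "yaw": 0}, {"translation": [0, 0, 0.001], "yaw": 0}, {"translation": [0, 0, 0.001], "yaw": 0}, {"translation": [0, 0, 0.001], "yaw": 0}, {"translation": [0, 0, 0], "yaw": 0}]}}

```text
time: 6.5
tool_pos: [0.6415, -0.09, 0.1439]
tcp_rot: [-3.103, 0.491, -0.001]
ft_force: [-2.4, 0.5, 7.7]
finger_gap: -0.0002
```

{"api": "play_rows", "payload": {"steps": [{"translation": [0, 0, 0.001], "yaw": 0}, {"translation": [0, 0, 0.001], "yaw": 0}, {"translation": [0, 0, 0.001], "yaw": 0}, {"translation": [0, 0, 0], "yaw": 0}]}}

```text
time: 7.0
tool_pos: [0.6415, -0.09, 0.1411]
tcp_rot: [-3.103, 0.492, -0.001]
ft_force: [-4.0, 0.3, 8.0]
finger_gap: 0.0002
```

{"api": "play_rows", "payload": {"steps": [{"translation": [0, 0, 0.001], "yaw": 0}, {"translation": [0, 0, 0.001], "yaw": 0}, {"translation": [0, 0, 0], "yaw": 0}]}}

```text
time: 7.38
tool_pos: [0.6415, -0.09, 0.1393]
tcp_rot: [3.103, -0.492, 0.001]
ft_force: [-3.5, 1.1, 9.8]
finger_gap: 0.0002
```

```bash
python3 - <<'E'
from bench import ctrl
import cv2,numpy as np,pickle
c=ctrl.camera("wrist");s=ctrl.sense()
cv2.imwrite("pics/w3.png",cv2.resize(c["image"][:,:,::-1],(800,600)))
for k in("time","tool_pos","tcp_rot","ft_force","ft_torque","finger_gap"):print(k,np.round(s[k],4))
E
```

```text
time 7.425
tool_pos [ 0.6415 -0.09    0.1393]
tcp_rot [-3.1029e+00  4.9160e-01 -9.0000e-04]
ft_force [-4.5163  0.4955 10.0609]
ft_torque [0.0858 0.8304 0.0238]
finger_gap -0.0004
```

View pics/w3.png

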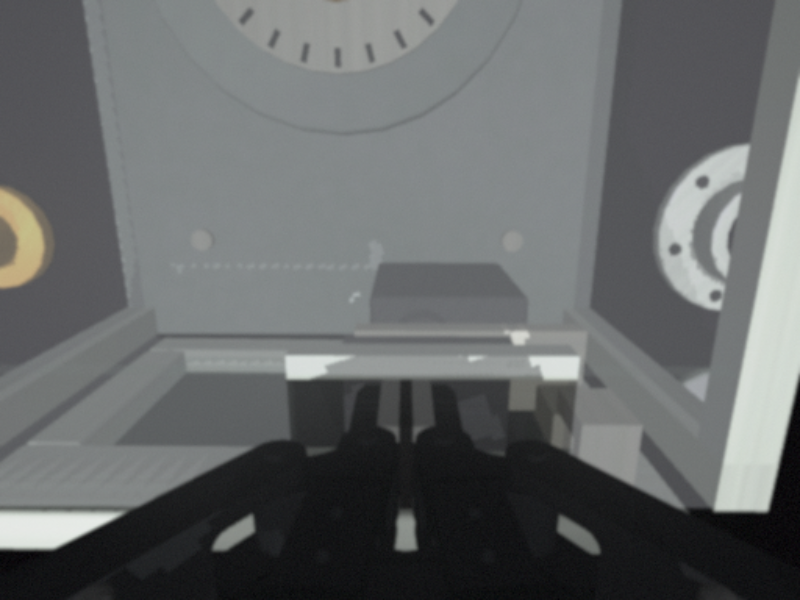

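{"api": "play_rows", "payload": {"steps": [{"translation": [-0.002, 0, 0], "yaw": 0}, {"translation": [-0.002, 0, 0], "yaw": 0}, {"translation": [-0.002, 0, 0], "yaw": 0}, {"translation": [0, 0, 0], "yaw": 0}]}}

```text
time: 7.92
tool_pos: [0.6402, -0.0895, 0.1414]
tcp_rot: [3.103, -0.492, 0.017]
ft_force: [6.5, -2.9, 9.0]
finger_gap: 0.0002
```

{"api": "play_rows", "payload": {"steps": [{"translation": [-0.001, 0, 0], "yaw": 0}, {"translation": [-0.001, 0, 0], "yaw": 0}, {"translation": [-0.001, 0, 0], "yaw": 0}, {"translation": [0, 0, 0], "yaw": 0}]}}

```text
time: 8.43
tool_pos: [0.6376, -0.0885, 0.1414]
tcp_rot: [-3.103, 0.492, -0.018]
ft_force: [6.4, -3.0, 8.9]
finger_gap: 0.0002
```

{"api": "play_rows", "payload": {"steps": [{"translation": [-0.0005, 0, 0.001], "yaw": 0}, {"translation": [-0.0005, 0, 0.001], "yaw": 0}, {"translation": [0, 0, 0], "yaw": 0}]}}

```text
time: 8.8
tool_pos: [0.6373, -0.0884, 0.1397]
tcp_rot: [-3.103, 0.492, -0.02]
ft_force: [6.6, -3.8, 9.7]
finger_gap: -0.0001
```

{"api": "play_rows", "payload": {"steps": [{"translation": [-0.0015, 0, 0.0005], "yaw": 0}, {"translation": [-0.0015, 0, 0.0003], "yaw": 0}, {"translation": [-0.0015, 0, 0], "yaw": 0}, {"translation": [0, 0, 0], "yaw": 0}]}}

```text
time: 9.3
tool_pos: [0.633, -0.0869, 0.1391]
tcp_rot: [-3.102, 0.493, -0.02]
ft_force: [7.2, -2.9, 10.5]
finger_gap: 0.0001
```

{"api": "play_rows", "payload": {"steps": [{"translation": [-0.0015, 0, 0], "yaw": 0}, {"translation": [-0.0015, 0, 0], "yaw": 0}, {"translation": [0, 0, 0], "yaw": 0}]}}

```text
time: 9.68
tool_pos: [0.6305, -0.086, 0.1391]
tcp_rot: [-3.102, 0.493, -0.021]
ft_force: [8.9, -3.3, 10.3]
finger_gap: 0.0001
```

{"api": "play_rows", "payload": {"steps": [{"translation": [-0.0015, 0, 0], "yaw": 0}, {"translation": [-0.0015, 0, 0], "yaw": 0}, {"translation": [0, 0, 0], "yaw": 0}]}}

```text
time: 10.05
tool_pos: [0.6276, -0.085, 0.1391]
tcp_rot: [-3.102, 0.492, -0.021]
ft_force: [7.0, -3.5, 9.7]
finger_gap: -0.0
```

{"api": "play_rows", "payload": {"steps": [{"translation": [-0.0015, 0, 0], "yaw": 0}, {"translation": [-0.0015, 0, 0], "yaw": 0}, {"translation": [0, 0, 0], "yaw": 0}]}}

```text
time: 10.42
tool_pos: [0.6249, -0.0839, 0.1391]
tcp_rot: [-3.102, 0.492, -0.021]
ft_force: [7.5, -2.8, 10.8]
finger_gap: 0.0001
```

```bash
cat > look.py <<'E'
from bench import ctrl
import cv2,numpy as np,pickle,sys
from h import *
n=sys.argv[1]
s=ctrl.sense()
for k in("time","tool_pos","tcp_rot","ft_force"):print(k,np.round(s[k],4))
c=ctrl.camera("top");np.savez(n+".npz",**c)
im=c["image"][130:260,255:415,::-1];cv2.imwrite(f"pics/{n}.png",cv2.resize(im,(720,585),interpolation=cv2.INTER_CUBIC))
E
python3 look.py t1
```

```text
time 10.425
tool_pos [ 0.6249 -0.0839  0.1391]
tcp_rot [-3.1021  0.4922 -0.0214]
ft_force [ 7.4743 -2.8489 10.8033]
```

View pics/t1.png

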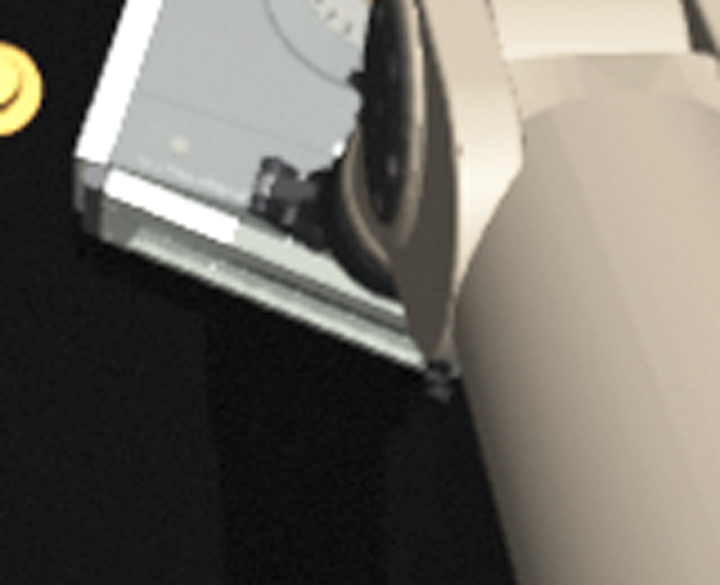

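```bash
cat > ang.py <<'E'
import numpy as np,sys
from h import *
th=np.radians(-18.1);ex=np.array([np.cos(th),np.sin(th)]);ey=np.array([-ex[1],ex[0]])
gap=np.array([.6385,-.097]);hinge=gap+.13*ey-.019*ex
def hpos(a,z): # handle pos
    d=np.array([-np.sin(a),-np.cos(a)]) # guard frame leaf dir
    o=np.array([-np.cos(a),np.sin(a)])  # outward
    g=.185*d+.030*o
    p=hinge+g[0]*ex+g[1]*ey
    return [p[0],p[1],z]
if __name__=="__main__":
    c=dict(np.load(sys.argv[1]+".npz"));T=pose(c)
    print("hinge",hinge)
    for a in np.arange(0,1.8,float(sys.argv[2])):
        if len(sys.argv)>4 and not(float(sys.argv[3])<=a<=float(sys.argv[4])):continue
        print(round(a,2),proj(c,T,hpos(a,.10)).round(1),proj(c,T,hpos(a,.075)).round(1))
E
python3 ang.py t1 0.02 0 0.25; python3 ang.py top0 0.02 0 .03
```

```text
hinge [0.66082814 0.0324699 ]
0.0 [356.1 210.4] [353.6 211.3]
0.02 [355.3 211.9] [352.9 212.8]
0.04 [354.5 213.4] [352.1 214.3]
0.06 [353.7 214.9] [351.3 215.7]
0.08 [352.9 216.4] [350.4 217.1]
0.1 [352.  217.8] [349.6 218.5]
0.12 [351.  219.3] [348.7 219.9]
0.14 [350.1 220.7] [347.8 221.3]
0.16 [349.1 222.1] [346.8 222.7]
0.18 [348.1 223.5] [345.8 224. ]
0.2 [347.1 224.8] [344.8 225.3]
0.22 [346.  226.2] [343.8 226.6]
0.24 [344.9 227.5] [342.7 227.9]
hinge [0.66082814 0.0324699 ]
0.0 [356.1 210.4] [353.6 211.3]
0.02 [355.3 211.9] [352.9 212.8]
```

{"api": "play_rows", "payload": {"steps": [{"translation": [-0.0015, 0, 0], "yaw": 0}, {"translation": [-0.0015, 0, 0], "yaw": 0}, {"translation": [-0.0015, 0, 0], "yaw": 0}, {"translation": [0, 0, 0], "yaw": 0}]}}

```text
time: 10.98
tool_pos: [0.6206, -0.0824, 0.1392]
tcp_rot: [-3.102, 0.492, -0.021]
ft_force: [7.8, -2.7, 10.2]
finger_gap: 0.0
```

{"api": "play_rows", "payload": {"steps": [{"translation": [-0.0015, 0, 0], "yaw": 0}, {"translation": [-0.0015, 0, 0], "yaw": 0}, {"translation": [-0.001, 0, 0], "yaw": 0}, {"translation": [0, 0, 0], "yaw": 0}]}}

```text
time: 11.48
tool_pos: [0.6168, -0.0811, 0.1391]
tcp_rot: [-3.102, 0.492, -0.021]
ft_force: [7.2, -2.5, 9.8]
finger_gap: 0.0003
```

```bash
python3 look.py t2; python3 - <<'E'
from bench import ctrl
import cv2
c=ctrl.camera("scene");im=c["image"][120:250,115:275,::-1];cv2.imwrite("pics/s2.png",cv2.resize(im,(720,585),interpolation=cv2.INTER_CUBIC))
E
```

```text
time 11.475
tool_pos [ 0.6168 -0.0811  0.1391]
tcp_rot [-3.1019  0.492  -0.0214]
ft_force [ 7.1809 -2.4714  9.7577]
```

View pics/t2.png

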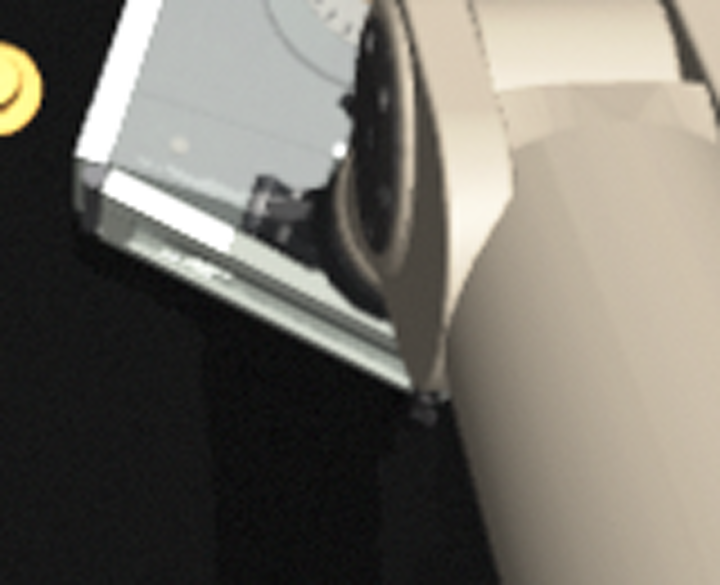

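View pics/s2.png

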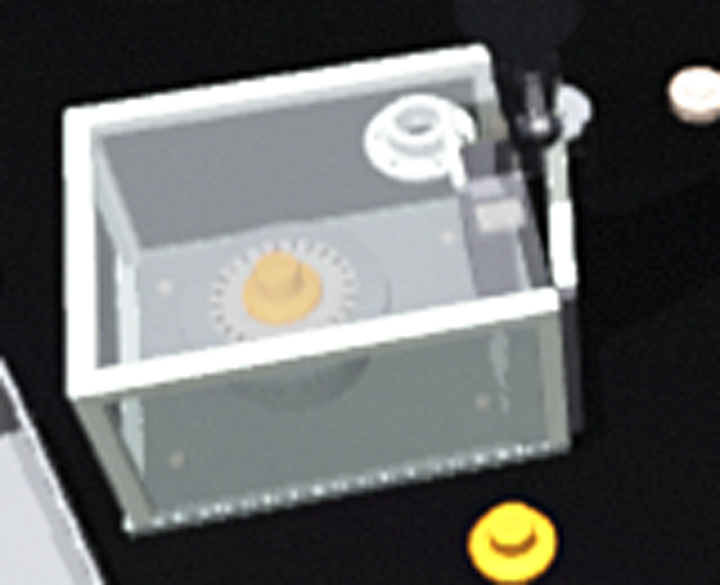

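```bash
python3 - <<'E'
import numpy as np,cv2
o=[]
for n in("top0","t1","t2"):
    im=np.load(n+".npz")["image"][:,:,::-1]
    k=im[195:230,325:375]
    k=np.clip(k.astype(float)*2.5,0,255).astype(np.uint8)
    o.append(cv2.resize(k,None,fx=5.3,fy=8,interpolation=cv2.INTER_NEAREST))
cv2.imwrite("pics/cmp.png",np.hstack(o))
E
```

```text
(no output)
```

View pics/cmp.png

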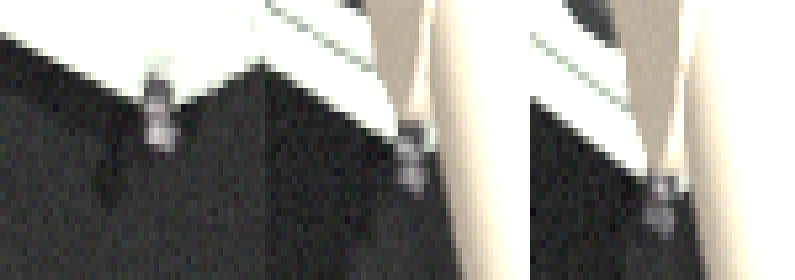

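{"api": "play_rows", "payload": {"steps": [{"translation": [-0.001, 0, 0], "yaw": 0}, {"translation": [0, 0, 0], "yaw": 0}, {"translation": [0, 0, -0.002], "yaw": 0}, {"translation": [0, 0, -0.002], "yaw": 0}, {"translation": [0, 0, 0], "yaw": 0}]}}

```text
time: 12.2
tool_pos: [0.6095, -0.0798, 0.1392]
tcp_rot: [3.103, -0.491, -0.001]
ft_force: [0.9, -0.5, -0.2]
finger_gap: 0.0001
```

{"api": "play_rows", "payload": {"steps": [{"translation": [-0.001, 0, -0.002], "yaw": 0}, {"translation": [-0.001, 0, -0.002], "yaw": 0}, {"translation": [-0.001, 0, -0.002], "yaw": 0}, {"translation": [-0.001, 0, -0.002], "yaw": 0}, {"translation": [0, 0, 0], "yaw": 0}]}}

```text
time: 12.82
tool_pos: [0.6061, -0.0785, 0.1478]
tcp_rot: [-3.103, 0.491, -0.0]
ft_force: [0.9, -1.1, -0.2]
finger_gap: 0.0001
```

```bash
python3 look.py t3; python3 - <<'E'
from bench import ctrl
import cv2
c=ctrl.camera("scene");im=c["image"][120:250,115:275,::-1];cv2.imwrite("pics/s3.png",cv2.resize(im,(720,585),interpolation=cv2.INTER_CUBIC))
E
```

```text
time 12.825
tool_pos [ 0.6061 -0.0785  0.1478]
tcp_rot [-3.1029e+00  4.9130e-01 -2.0000e-04]
ft_force [ 0.9352 -1.0912 -0.1705]
```

View pics/t3.png

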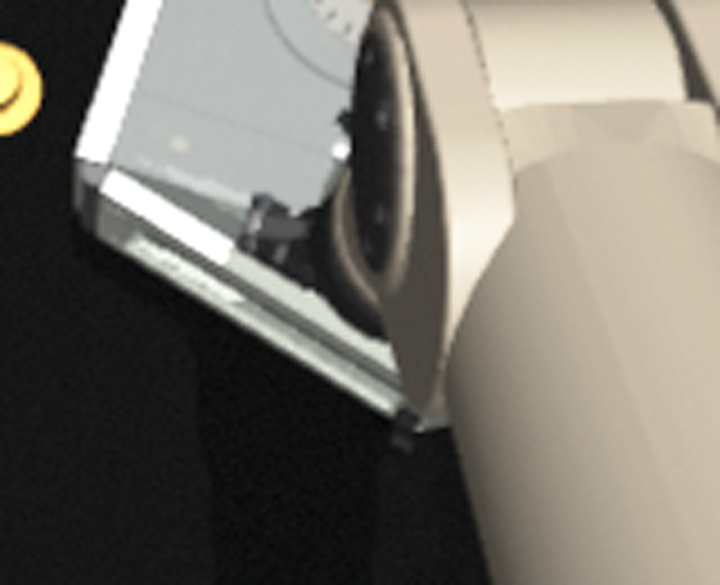

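View pics/s3.png

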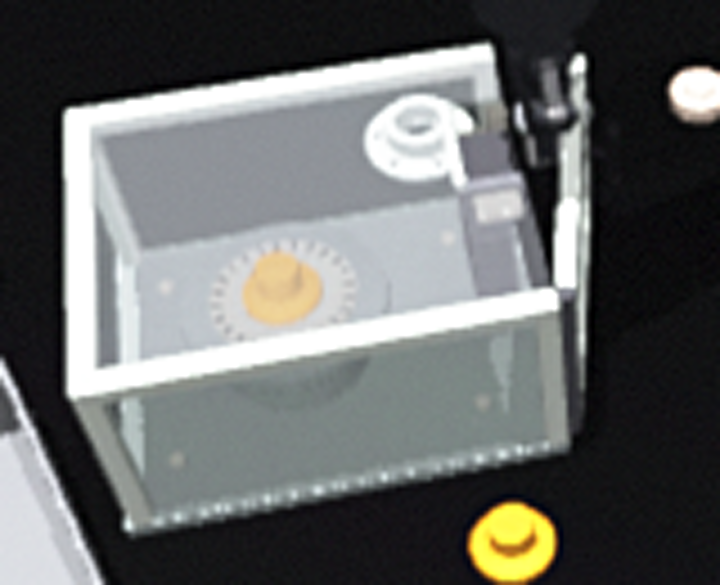

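```bash
python3 - <<'E'
import numpy as np
p=np.array([-17.6,-122.5])
r=120
for a in np.concatenate([np.arange(.30,1.44,.06),[1.45]]):
    d=np.array([-np.sin(a),-np.cos(a)]);n=np.array([np.cos(a),-np.sin(a)])
    s=11*np.cos(a)+7.5*np.sin(a)
    q=r*d+s*n; dx=q-p; p=q
    print(round(a,2),q.round(1),"tool",(round(dx[0],1),round(-dx[1],1)))
E
```

```text
0.3 [ -23.3 -118.4] tool (np.float64(-5.7), np.float64(-4.1))
0.36 [ -30.2 -116.9] tool (np.float64(-6.9), np.float64(-1.5))
0.42 [ -37.  -114.9] tool (np.float64(-6.8), np.float64(-2.0))
0.48 [ -43.7 -112.5] tool (np.float64(-6.7), np.float64(-2.4))
0.54 [ -50.3 -109.8] tool (np.float64(-6.6), np.float64(-2.8))
0.6 [ -56.8 -106.6] tool (np.float64(-6.5), np.float64(-3.2))
0.66 [ -63.1 -102.9] tool (np.float64(-6.3), np.float64(-3.6))
0.72 [-69.2 -98.9] tool (np.float64(-6.1), np.float64(-4.0))
0.78 [-75.1 -94.5] tool (np.float64(-5.9), np.float64(-4.4))
0.84 [-80.7 -89.7] tool (np.float64(-5.6), np.float64(-4.8))
0.9 [-86.1 -84.6] tool (np.float64(-5.4), np.float64(-5.2))
0.96 [-91.2 -79. ] tool (np.float64(-5.1), np.float64(-5.5))
1.02 [-95.9 -73.2] tool (np.float64(-4.7), np.float64(-5.9))
1.08 [-100.3  -67. ] tool (np.float64(-4.4), np.float64(-6.2))
1.14 [-104.3  -60.5] tool (np.float64(-4.0), np.float64(-6.5))
1.2 [-107.9  -53.7] tool (np.float64(-3.6), np.float64(-6.8))
1.26 [-111.   -46.7] tool (np.float64(-3.2), np.float64(-7.0))
1.32 [-113.8  -39.5] tool (np.float64(-2.7), np.float64(-7.2))
1.38 [-116.  -32.] tool (np.float64(-2.3), np.float64(-7.4))
1.45 [-118.1  -23.2] tool (np.float64(-2.0), np.float64(-8.9))
```

{"api": "play_rows", "payload": {"steps": [{"translation": [-0.006, -0.004, -0.003], "yaw": 0}, {"translation": [-0.007, -0.0015, 0], "yaw": 0}, {"translation": [-0.007, -0.002, 0], "yaw": 0}, {"translation": [-0.007, -0.0025, 0], "yaw": 0}, {"translation": [-0.0065, -0.003, 0], "yaw": 0}, {"translation": [0, 0, 0], "yaw": 0}]}}

```text
time: 13.68
tool_pos: [0.5774, -0.0552, 0.1504]
tcp_rot: [-3.103, 0.49, 0.002]
ft_force: [-1.0, 0.0, 0.6]
finger_gap: 0.0004
```

{"api": "play_rows", "payload": {"steps": [{"translation": [-0.0065, -0.003, 0], "yaw": 0}, {"translation": [-0.006, -0.0035, 0], "yaw": 0}, {"translation": [-0.006, -0.004, 0], "yaw": 0}, {"translation": [-0.006, -0.0045, 0], "yaw": 0}, {"translation": [-0.0055, -0.005, 0], "yaw": 0}, {"translation": [0, 0, 0], "yaw": 0}]}}

```text
time: 14.42
tool_pos: [0.5552, -0.0266, 0.1503]
tcp_rot: [-3.103, 0.489, 0.002]
ft_force: [0.1, 0.4, -0.2]
finger_gap: -0.0001
```

```bash
python3 look.py t4
```

```text
time 14.425
tool_pos [ 0.5552 -0.0266  0.1503]
tcp_rot [-3.1031e+00  4.8930e-01  2.0000e-03]
ft_force [ 0.0775  0.3524 -0.1532]
```

View pics/t4.png

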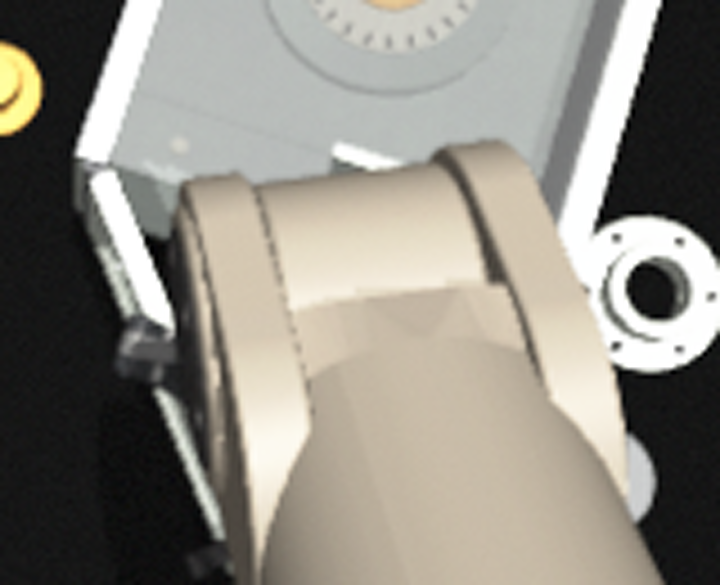

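{"api": "play_rows", "payload": {"steps": [{"translation": [-0.0055, -0.005, 0], "yaw": 0}, {"translation": [-0.005, -0.0055, 0], "yaw": 0}, {"translation": [-0.005, -0.006, 0], "yaw": 0}, {"translation": [-0.0045, -0.006, 0], "yaw": 0}, {"translation": [-0.004, -0.0065, 0], "yaw": 0}, {"translation": [0, 0, 0], "yaw": 0}]}}

```text
time: 15.22
tool_pos: [0.5416, 0.0086, 0.1504]
tcp_rot: [-3.103, 0.489, 0.001]
ft_force: [0.1, -0.7, 0.5]
finger_gap: -0.0003
```

{"api": "play_rows", "payload": {"steps": [{"translation": [-0.0035, -0.007, 0], "yaw": 0}, {"translation": [-0.003, -0.007, 0], "yaw": 0}, {"translation": [-0.0025, -0.007, 0], "yaw": 0}, {"translation": [-0.0025, -0.0075, 0], "yaw": 0}, {"translation": [-0.001, -0.005, 0], "yaw": 0}, {"translation": [0, 0, 0], "yaw": 0}]}}

```text
time: 15.98
tool_pos: [0.5404, 0.044, 0.1504]
tcp_rot: [-3.103, 0.49, 0.001]
ft_force: [0.1, -0.1, -0.1]
finger_gap: -0.0004
```

```bash
python3 look.py t5
```

```text
time 15.975
tool_pos [0.5404 0.044  0.1504]
tcp_rot [-3.1028e+00  4.8960e-01  7.0000e-04]
ft_force [ 0.0501 -0.0532 -0.0793]
```

View pics/t5.png

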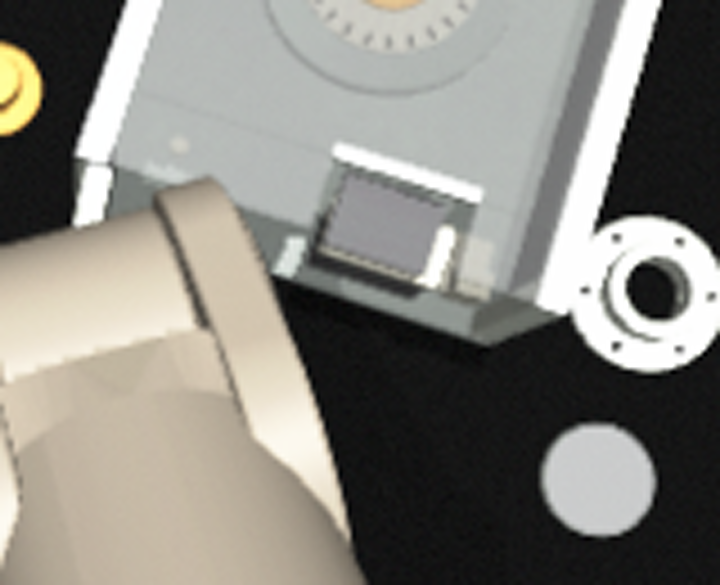

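{"api": "play_rows", "payload": {"steps": [{"translation": [0, 0.01, 0], "yaw": 0}, {"translation": [0, 0.02, 0], "yaw": 0}, {"translation": [0, 0.02, -0.02], "yaw": 0}, {"translation": [0, 0.01, -0.05], "yaw": 0}, {"translation": [0, 0.03, -0.05], "yaw": 0}, {"translation": [0, 0.05, -0.03], "yaw": 0}, {"translation": [-0.02, 0.05, 0], "yaw": 0}, {"translation": [-0.03, 0.05, 0], "yaw": 0}, {"translation": [-0.03, 0.05, 0], "yaw": 0}, {"translation": [0, 0, 0], "yaw": 0}]}}

```text
time: 17.27
tool_pos: [0.3703, -0.2119, 0.3004]
tcp_rot: [3.1, -0.506, -0.001]
ft_force: [0.9, 0.9, 0.3]
finger_gap: -0.0002
```

{"api": "play_rows", "payload": {"steps": [{"translation": [-0.02, 0.05, 0], "yaw": 0}, {"translation": [-0.02, 0.05, 0], "yaw": 0}, {"translation": [-0.02, 0.05, 0], "yaw": 0}, {"translation": [0, 0.05, 0], "yaw": 0}, {"translation": [0, 0.05, 0], "yaw": 0}, {"translation": [0, 0, 0], "yaw": 0}]}}

```text
time: 18.02
tool_pos: [0.2384, -0.4302, 0.3004]
tcp_rot: [3.1, -0.501, -0.001]
ft_force: [-0.3, 1.5, -0.2]
finger_gap: -0.0001
```

```bash
python3 look.py t6;  python3 - <<'E'
from bench import ctrl
import cv2,numpy as np
from h import *
c=ctrl.camera("scene");cv2.imwrite("pics/s6.png",c["image"][:,:,::-1])
c=dict(np.load("t6.npz"));T=pose(c)
cv2.imwrite("pics/t6full.png",c["image"][:,:,::-1])
th=np.radians(-18.1);ex=np.array([np.cos(th),np.sin(th)]);ey=np.array([-ex[1],ex[0]]);gap=np.array([.6385,-.097])
def med(c):
  Tt=pose(c);vals=[]
  for x in np.arange(-8,14,3)*1e-3:
    for y in np.arange(-15,21,4)*1e-3:
      p=gap+x*ex+y*ey
      u,v=proj(c,Tt,[p[0],p[1],.131]);vals.append(dep(c,Tt,u,v)[2])
  return np.percentile(vals,[10,50,90]).round(4)
print("pad z now",med(c),"start",med(dict(np.load("top0.npz"))))
E
python3 ang.py t6 .05 1.1 1.75
```

```text
time 18.025
tool_pos [ 0.2384 -0.4302  0.3004]
tcp_rot [ 3.1001e+00 -5.0060e-01 -9.0000e-04]
ft_force [-0.2824  1.4613 -0.2438]
pad z now [0.1294 0.131  0.1328] start [0.129  0.1306 0.1321]
hinge [0.66082814 0.0324699 ]
1.1 [279.1 257.2] [278.9 256.7]
1.15 [274.8 257. ] [274.6 256.6]
1.2 [270.4 256.6] [270.4 256.2]
1.25 [266.1 256. ] [266.2 255.6]
1.3 [261.8 255.2] [262.1 254.8]
1.35 [257.6 254.2] [258.  253.8]
1.4 [253.4 252.9] [253.9 252.6]
1.45 [249.3 251.5] [250.  251.2]
1.5 [245.3 249.8] [246.1 249.6]
1.55 [241.4 247.9] [242.3 247.8]
1.6 [237.6 245.9] [238.5 245.8]
1.65 [233.9 243.6] [235.  243.6]
1.7 [230.3 241.2] [231.5 241.2]
1.75 [226.8 238.6] [228.1 238.7]
```

View pics/t6full.png

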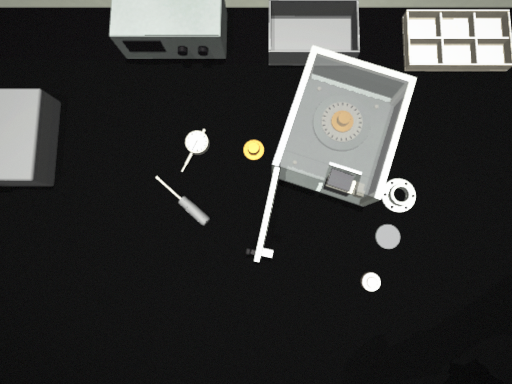

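View pics/s6.png

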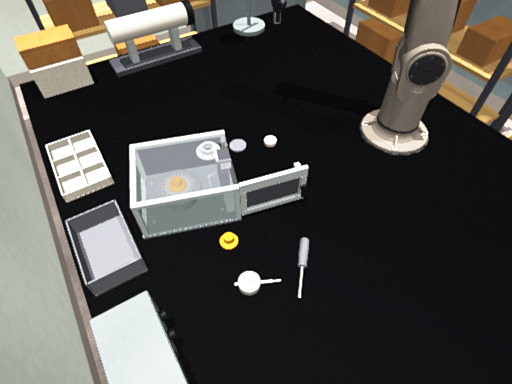

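```bash
python3 - <<'E'
from bench import ctrl
print(ctrl.sense()["time"],ctrl.sign_off())
E
```

```text
the job is handed in; nothing more can be done
18.125 None
```

The door is wide open, the hook is back up, and I handed the job in at 18.1 s. No verdict was reported.

**What I did:**
- **Finding the pad:** I located the guard and gap from the top and wrist cameras. With the jaws shut I went down through the gap and felt the pad about 19 mm below the top face.
- **Pressing the hook:** I pressed it about 9.5 mm, reading about 10–11 N and staying clear of the stop.
- **Opening the door:** With the hook down I pushed the rail out until the door had swung about 0.15 rad. I then let the hook up, swung the door on from inside with the raised finger, and backed off upwards.

**Last checks:**
- **Door:** the handle in the top image puts the angle at about 1.43 rad. Three quarters of the way to square is 1.18 rad.
- **Hook:** the pad's height is 131.0 mm, against 130.6 mm at the start, so the hook has sprung back up.
- **Everything else:** by eye, the bystanders and turntable are where they were in the first pictures. The arm is clear of everything.

**What did not go smoothly:**
- **Friction on the pad:** friction there was high, about 7–8 N sideways. Early in the push, before the finger reached the door, it lifted the press to about 7.3 mm of travel, so I pressed back down to about 9.6 mm.
- **Slipping off the pad:** the finger came off the pad's front edge as I let up, so the hook sprang up at once instead of being let up slowly. My angle estimates just before that disagreed slightly: 0.125 to 0.145 rad from the images and 0.152 rad from the finger position. The door did not catch again.

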